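# Bed the saw's throat plate flush with a straightedge

### The job

The throat plate of the little table saw stands proud. Lay the steel straightedge across the saw's table over the middle of the plate, let go of it, press lightly on one end to feel it rock, then press down on it right above the plate, firmly but without forcing, until the plate is flush. Prove that it no longer rocks by pressing lightly on its left end and then on its right end (as the robot sees them), and leave it lying there, with the other things where they are.

Things in the scene. Friction and masses are not known exactly. Their poses are not given: they have to be found in the camera images.
- saw: Bench table saw, fixed, on screw feet that lift it 0 to 6 mm off the bench: aluminium table 210 mm (its x) by 270 mm (its y), more than 40 N on it is too much. Origin 100 mm under the centre of the table's top face; +x to the back of the saw, away from the robot, +y to the robot's left. Mitre grooves run along x at y = +115 and -115 mm; keep the straightedge's ends inside them.
- table_center (a point): Centre of the table's top face, axes as the saw's. Here the throat plate sits in its opening: a flat steel plate 110 mm (saw's x) by 44 mm (saw's y) with a blade slit. Under the straightedge the plate stops when the straightedge lands on the table on both sides.
- throat_plate (a joint): Height of the throat plate's upper face above the table face, m: 0 flush, positive proud, negative sunk. Starts 3.5 to 6 mm proud. A stiff push fit: some 10 N in all moves it, slowly, and it stays where it is left; nothing stops it at flush, so pressed on directly it goes on down to 4 mm below. A light press (5 to 8 N, not over 12 N) on an end of the straightedge does not move it.
- straightedge: The straightedge itself; origin at the centre of its underside, x along it, z up.
- straightedge_mid (a point): Centre (half-way up) of the straightedge, a plain steel bar 200 mm long (its x), 20 mm wide (its y), 12 mm thick (its z), about 0.37 kg, lying loose on the bench at the start. To be laid along the saw's y, its middle over the plate's. On the proud plate it rests level, clear of the table; 1 to 2 N on an end (80 to 90 mm from its middle) tips that end down onto the table.
- offcut: Bystander: plywood offcut 36 x 26 x 6 mm lying near the back edge of the saw table.
- brushless_motor: Bystander: small round motor, 31 mm across and 38 mm tall, standing on the bench about 0.1 m from the straightedge.
- water_bottle: Bystander: clear bottle, 62 mm across, 200 mm tall.
- screw_jar: Bystander: glass jar, 52 mm across, 60 mm tall.
- tape_roll: Bystander: roll of tape, 90 mm across, 24 mm tall.
- screwdriver: Bystander: screwdriver 170 mm long.
- landing_wheel: Bystander: rubber wheel 62 mm across, 22 mm tall.
Not all that is in view belongs to the job. Of the things like the straightedge, leave any that is blue, purple or red; of the rest the larger one is meant.

How it is judged:
By the outcome, as a careful person would: the job done as asked, in the order asked, and still so for the second after the job is handed in, with the robot touching nothing.
It also fails if it takes over 61 s, if anything falls off the work surface, if the arm or the gripper's body presses on something with over 40 N, if the wrist force passes 120 N, or if a joint passes its speed limit or range.

### The arm

A 6-joint arm with a two-finger parallel gripper is mounted at the origin on the work surface. World frame = base frame: x ahead of the robot, y to its left, z up, the work surface at z = 0. Lengths are in mm, angles in degrees, forces in N, time in s.
With the tool pointing down it reaches from about 275 to 975 mm from the base axis. Payload 8.4 kg.
Tool frame: the origin (TCP) lies midway between the tips of the shut fingers; the grasp point (between the pads) lies 19 mm behind it; z points along the fingers, x is the direction in which the jaws open and shut, and the axes are right-handed (so a half turn about z gives the same grasp; the last joint's range is limited). The gripper opens to 92 mm and grips with 3 to 60 N. Pads are 20 mm wide; open, the fingers measure 128 mm over their backs; the gripper's body (75 mm by 189 mm) begins 69 mm behind the grasp point.
Start: joints at [-70.955, 20.225, 93.587, -0, 66.188, -0.138], TCP at [205.361, -590.3, 214.583] pointing down, gripper open.
Joint ranges: [-150.9, 150.9], [-52.94, 120.26], [3.33, 152.33], [-74.26, 254.26], [0, 154.13], [-172.89, 172.89]. Speed limits (degrees/s): [127.2, 127.2, 159.86, 180, 180, 180].

### API

Orientations are given as a 3x3 rotation matrix whose columns are the frame's x, y, z axes.
In Python, from cell import manip gives the robot as it stands. The module is installed in compiled form; this text tells all that it offers. Calls block until the motion is done:
- manip.move_ptp(position, orientation): joint-space move of the TCP to a pose.
- manip.move_l(position, rot=None, feed=150): straight line of the TCP; rot=None keeps the orientation; feed is the mean speed in mm/s.
- manip.move_j(angles): joint-space move.
- manip.grip(opening, force=None): finger opening in mm; force is the grip in N (None keeps the last); returns when the fingers have stopped.
- manip.pause(seconds).
- manip.ik(position, orientation): joint angles nearest the present ones, or None.
- manip.get_image(name): name is "scene" or "top"; returns (picture, depth): 384x512x3 uint8, red, green, blue; 384x512 float32, mm along the optical axis (not along the pixel's ray), 0 where there is no reading.
- manip.get_calibration(name): a dict with "vertical_fov" (degrees; the focal length in pixels is half the picture's height over the tangent of half this angle, whatever the lens; pixels are square), "cx", "cy" (the principal point, pixels), "world_to_cam" (4x4, takes a point from world to camera coordinates). Camera axes: x right, y up, looking along -z (the intrinsics and any distortion apply to the point x, -y, -z); pixel columns grow to the right and rows downward; lengths in mm; the calibration is good to about 2 mm. A picture is of the moment at which its call begins. get_calibration takes no time and is no camera call.
A pose or a line that the arm cannot do raises manip.MotionError and nothing moves.
- manip.sign_off(): hands the job in, once; it reports no verdict.
Trained networks look in the newest picture that a camera, given by its name, has taken for a name from the list of things; names that differ only in an ending like _2 or _b are one class to them, and where a whole thing is asked for, a point or a joint stands for the part that bears it (a point fixed in the world has none). Each returns a list of dicts, best first, with "p" (0 to 1); they miss things now and then, are a little off and sometimes report something else, mostly with a low value. They report only what shows in the picture. A call takes as long as a camera call. They do not tell look-alikes from the thing itself.
- manip.regions_of(camera, label): "pixels" (384x512 bool, what is visible of it) and "at" ([column, row] in pixels, amid what is visible of it).
- manip.pinpoint(camera, label): "at" ([column, row] in pixels: a listed point, or the origin of a listed thing).
Readings, each from a call of its own:
- manip.get_clock(): time.
- manip.get_joint_pos(): joint angles.
- manip.get_qvel(): joint speeds.
- manip.get_tau(): joint torques, N m.
- manip.get_position(): TCP position.
- manip.get_ee_rot(): TCP orientation.
- manip.get_ft_force(): force on the tool from outside, world axes, zero at the start.
- manip.get_wrist_torque(): the same for the moment, N m.
- manip.get_gripper_width(): finger opening in mm.
Only numpy, scipy, OpenCV 4.12 (cv2) and the standard library are available. Lean on these libraries where they do the work, as an engineer would, in place of code of your own. Each camera call takes 0.05 s, during which the arm holds its last target.

## Working session

There is one attempt and no reset: what is moved stays moved. The work goes in short steps, each a Python script; the robot and the scene stay as the last script left them, time stands still between calls to the robot, and variables do not carry over. Pictures are saved under pics/ and viewed, and the job is handed in when it is done.

```bash
mkdir -p pics; ls; cat > h.py <<'E'
from cell import manip
import numpy as np, cv2
def K(n):
    c=manip.get_calibration(n); f=192/np.tan(np.radians(c["vertical_fov"]/2)); return c,f
def px2w(n,u,v,d):
    c,f=K(n); p=np.array([(u-c["cx"])/f*d,-(v-c["cy"])/f*d,-d+0*u,1+0*u]) 
    return (np.linalg.inv(c["world_to_cam"])@p)[:3]
def w2px(n,P):
    c,f=K(n); q=c["world_to_cam"]@np.append(P,1); return np.array([c["cx"]+f*q[0]/-q[2],c["cy"]-f*q[1]/-q[2]])
def cloud(n,dep):
    v,u=np.mgrid[:384,:512].astype(float); c,f=K(n); d=dep.astype(float)
    p=np.stack([(u-c["cx"])/f*d,-(v-c["cy"])/f*d,-d,np.ones_like(d)],-1)
    return (p@np.linalg.inv(c["world_to_cam"]).T)[...,:3]
E
python3 - <<'E'
from h import *
for n in("scene","top"):
    im,d=manip.get_image(n); np.savez(f"pics/{n}0.npz",im=im,d=d)
    cv2.imwrite(f"pics/{n}0.png",im[...,::-1]); c=manip.get_calibration(n); print(n,{k:(np.round(v,3).tolist()) for k,v in c.items()})
    for l in("straightedge","table_center","offcut","brushless_motor","straightedge_mid","throat_plate","saw"):
        r=manip.pinpoint(n,l) if 1 else 0
        print(l,[(round(x["p"],2),np.round(x["at"],1).tolist()) for x in r])
    print([(round(x["p"],2),np.round(x["at"],1).tolist(),int(x["pixels"].sum())) for x in manip.regions_of(n,"straightedge")])
print(manip.get_clock())
E
```

```text
pics
scene {'vertical_fov': 52.931, 'cx': 253.207, 'cy': 188.936, 'world_to_cam': [[-0.751, 0.661, -0.014, 373.41], [-0.45, -0.496, 0.742, 158.753], [0.483, 0.563, 0.67, -1383.529], [0.0, 0.0, 0.0, 1.0]]}
straightedge [(0.93, [278.8, 261.2]), (0.8, [291.9, 328.0]), (0.76, [392.7, 222.2]), (0.68, [253.5, 147.0]), (0.65, [312.0, 212.8]), (0.59, [209.5, 189.1])]
table_center [(0.57, [207.9, 163.3])]
offcut [(0.52, [182.8, 171.1])]
brushless_motor [(0.72, [317.9, 279.3])]
straightedge_mid [(0.89, [387.3, 224.5]), (0.79, [310.6, 208.6]), (0.72, [291.6, 324.1]), (0.65, [253.3, 147.6]), (0.55, [276.0, 262.3])]Traceback (most recent call last):
  File "<stdin>", line 6, in <module>
ValueError: it knows: brushless_motor, landing_wheel, offcut, saw, screw_jar, screwdriver, straightedge, straightedge_mid, table_center, tape_roll, water_bottle
```

```bash
python3 - <<'E'
from h import *
for n in("top",):
    im,d=manip.get_image(n); np.savez(f"pics/{n}0.npz",im=im,d=d)
    cv2.imwrite(f"pics/{n}0.png",cv2.resize(im[...,::-1],(800,600))); c=manip.get_calibration(n); print(n,{k:(np.round(v,3).tolist()) for k,v in c.items()})
    for l in("straightedge","table_center","offcut","brushless_motor","saw"):
        r=manip.pinpoint(n,l)
        print(l,[(round(x["p"],2),np.round(x["at"],1).tolist()) for x in r])
    print([(round(x["p"],2),np.round(x["at"],1).tolist(),int(x["pixels"].sum())) for x in manip.regions_of(n,"straightedge")])
print(manip.get_clock())
E
```

```text
top {'vertical_fov': 49.992, 'cx': 255.49, 'cy': 185.314, 'world_to_cam': [[-0.021, -1.0, 0.012, 0.021], [0.993, -0.02, 0.12, -515.335], [-0.12, 0.015, 0.993, -1471.601], [0.0, 0.0, 0.0, 1.0]]}
straightedge [(0.83, [171.4, 260.3]), (0.79, [204.6, 176.0]), (0.73, [164.9, 144.3]), (0.63, [316.2, 250.1]), (0.62, [176.8, 182.3]), (0.52, [221.2, 222.2])]
table_center [(0.81, [298.7, 176.6])]
offcut [(0.65, [302.6, 152.9])]
brushless_motor [(0.42, [176.8, 181.5])]
saw [(0.72, [296.0, 183.5])]
[(0.86, [171.3, 260.9], 312), (0.83, [203.2, 174.6], 251), (0.74, [162.5, 147.0], 164), (0.7, [224.2, 222.2], 175), (0.6, [317.5, 251.1], 351)]
0.65
```

View pics/scene0.png

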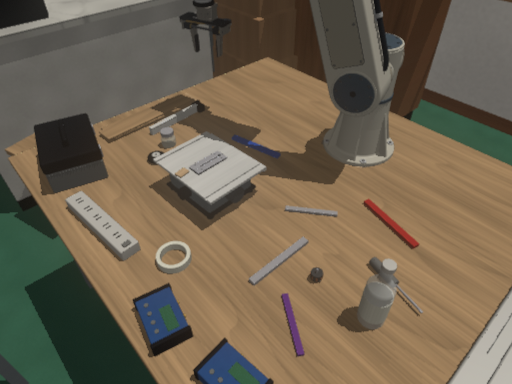

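View pics/top0.png

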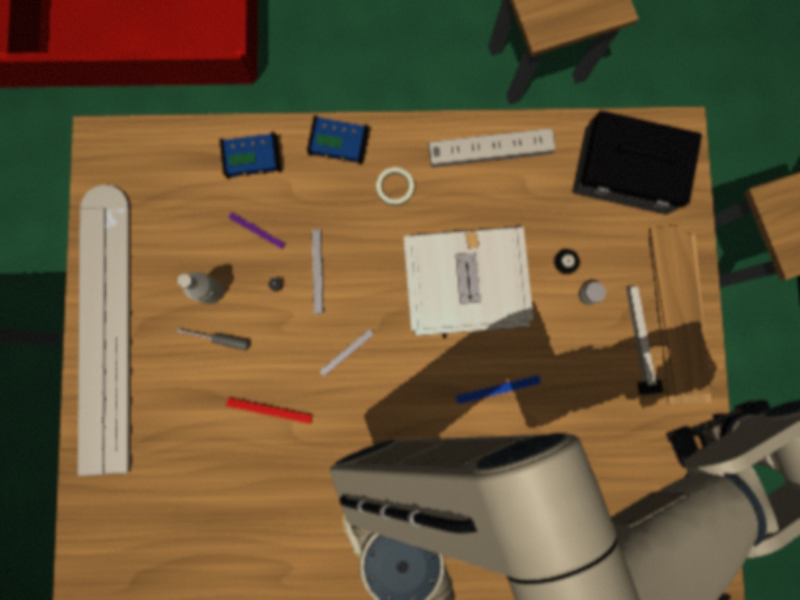

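The networks and pictures give these straightedge-like candidates (top, in px):
- grey bar at (204,174), next to the motor
- smaller grey bar at (222,225)
- purple bar (165,146), red bar (171,261) and blue bar (317,250), all excluded by colour

The larger grey one at (204,174), scene (280,261), fits the description. I'll confirm it in an enlarged crop.

```bash
python3 - <<'E'
from h import *
z=np.load("pics/top0.npz"); im=z["im"]; a=cv2.resize(im[130:250,160:260,::-1],(400,480),interpolation=cv2.INTER_CUBIC)
b=cv2.resize(im[140:220,250:350,::-1],(400,320),interpolation=cv2.INTER_CUBIC); b=cv2.copyMakeBorder(b,0,160,0,0,cv2.BORDER_CONSTANT)
cv2.imwrite("pics/crop0.png",np.hstack([a,b]))
im2,d2=manip.get_image("scene"); np.savez("pics/scene0.npz",im=im2,d=d2)
def fit(n,r,d):
    C=cloud(n,d); m=r["pixels"]&(d>0); P=C[m]; zt=np.percentile(P[:,2],60)
    Q=P[(P[:,2]>np.median(P[:,2])-4)]
    (c,s,a)=cv2.minAreaRect(Q[:,:2].astype(np.float32)); u=np.linalg.svd(Q[:,:2]-Q[:,:2].mean(0),full_matrices=False)[2][0]
    return np.round(c,1),np.round(s,1),round(np.degrees(np.arctan2(u[1],u[0]))%180,1),np.round(np.percentile(P[:,2],[5,50,95]),1)
for n,d in(("top",z["d"]),("scene",d2)):
    manip.get_image(n)
    print(n,(d>0).mean())
    for l in("straightedge","offcut","saw","brushless_motor"):
        for r in manip.regions_of(n,l): print(l,round(r["p"],2),np.round(r["at"]),*fit(n,r,d))
    C=cloud(n,d)
    # bench plane
    for (x,y) in((350,300),(500,300),(500,-350),(700,100)):
        m=(np.hypot(C[...,0]-x,C[...,1]-y)<25)&(d>0); print("z at",x,y,np.round(np.median(C[m][:,2]),1) if m.sum() else None)
print(manip.get_clock())
E
```

```text
top 0.9961700439453125
straightedge 0.78 [205. 177.] [565.9 183.7] [199.1  20.3] 0.9 [ 4.5 13.3 18.7]
straightedge 0.75 [165. 148.] [667.  326.2] [142.7  14.8] 58.3 [ 5.3  9.9 16.6]
straightedge 0.74 [320. 251.] [ 279.9 -236.4] [ 19.4 193.5] 102.4 [ 6.4 13.  19.3]
straightedge 0.68 [222. 224.] [372.4 117.7] [ 15.9 146.9] 128.7 [ 1.5 10.6 16.1]
straightedge 0.59 [170. 259.] [242.6 295.4] [197.1  20.2] 77.3 [ 7.6 13.6 18.7]
offcut 0.6 [301. 152.] [ 614.8 -172.8] [33.1 26.2] 13.3 [106.3 112.3 116.9]
saw 0.71 [297. 181.] [ 524.7 -162. ] [221.6 270.1] 92.8 [ 97.8 106.4 112.6]
saw 0.58 [359. 166.] [ 574.8 -410. ] [56.2 56.9] 121.9 [13.  21.7 27.8]
brushless_motor 0.56 [175. 184.] [535.6 281. ] [26.1 25.9] 150.0 [13.6 26.7 32.2]
z at 350 300 1.5
z at 500 300 1.9
z at 500 -350 0.7
z at 700 100 1.3
scene 0.9958241780598959
straightedge 0.8 [255. 144.] [ 281.5 -235.5] [ 25.  201.1] 102.8 [ 3.1 12.6 16.3]
straightedge 0.66 [280. 263.] [568.7 184.4] [198.7  21.7] 0.8 [ 3.7 12.8 15.7]
straightedge 0.62 [292. 328.] [668.9 327.8] [152.   15.6] 58.5 [ 0.9  9.6 11.9]
straightedge 0.52 [313. 210.] [373.3 116.7] [ 21.2 149. ] 128.8 [ 1.4  9.3 12.5]
offcut 0.44 [182. 170.] [ 616.6 -172.3] [34.1 26.2] 12.5 [109.6 112.7 115.8]
saw 0.97 [208. 174.] [ 531.3 -161. ] [212.7 276.7] 92.9 [ 21.7 106.2 111.4]
saw 0.52 [168. 134.] [ 501.3 -457.2] [43.2 51.9] 137.3 [ 8.5 39.1 63. ]
saw 0.22 [182. 170.] [ 615.8 -172.6] [35.8 28.3] 11.0 [106.5 112.3 115.6]
brushless_motor 0.46 [316. 274.] [537.1 282.6] [27.6 28. ] 98.0 [ 9.3 26.2 30.6]
z at 350 300 1.0
z at 500 300 1.2
z at 500 -350 None
z at 700 100 1.3
1.2
```

View pics/crop0.png

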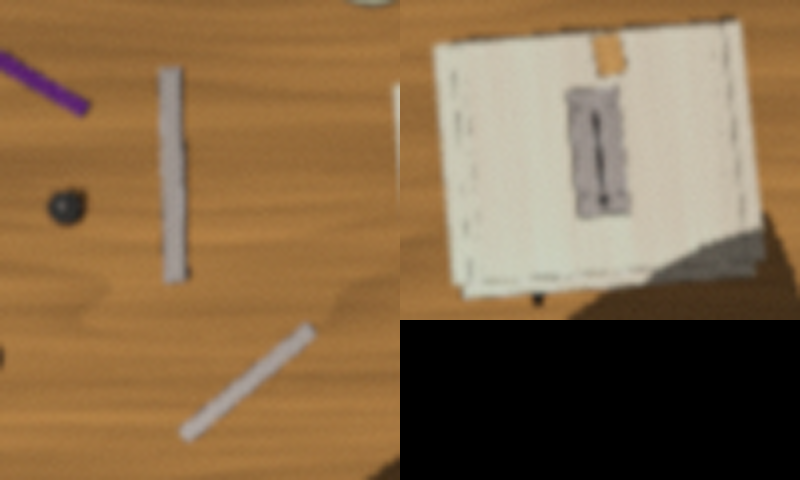

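The crop confirms it. The bar at (204,174) is plain grey and about 199 mm long, and the other grey bar is only about 148 mm. Next, the table and plate pose.

```bash
python3 - <<'E'
from h import *
D={n:np.load(f"pics/{n}0.npz") for n in("top","scene")}
for n in D:
    d=D[n]["d"];im=D[n]["im"]; C=cloud(n,d); 
    m=(abs(C[...,2]-105)<12)&(np.hypot(C[...,0]-523,C[...,1]+162)<180)
    nl,lab,st,ce=cv2.connectedComponentsWithStats(m.astype(np.uint8)); k=1+np.argmax(st[1:,4]); m=lab==k
    P=C[m]; (c,s,a)=cv2.minAreaRect(P[:,:2].astype(np.float32)); print(n,"table",np.round(c,1),np.round(s,1),round(a,2))
    hsv=cv2.cvtColor(im,cv2.COLOR_RGB2GRAY)
    off=(np.hypot(C[...,0]-615,C[...,1]+172)<30)
    tabc=np.array(c); R=np.hypot(C[...,0]-tabc[0],C[...,1]-tabc[1])
    g=hsv.astype(float); 
    pm=m&(abs(C[...,0]-tabc[0])<75)&(abs(C[...,1]-tabc[1])<45)&(g<185)&~off
    print("gray pct table",np.percentile(g[m],[5,25,50,75]))
    nl,lab,st,ce=cv2.connectedComponentsWithStats(pm.astype(np.uint8)); k=1+np.argmax(st[1:,4]); pm=lab==k
    Q=C[pm]; (c2,s2,a2)=cv2.minAreaRect(Q[:,:2].astype(np.float32)); print("plate",np.round(c2,1),np.round(Q[:,:2].mean(0),1),np.round(s2,1),round(a2,2),"z",np.round(np.median(Q[:,2]),1))
    tm=m&~cv2.dilate(pm.astype(np.uint8),np.ones((5,5))).astype(bool)&(abs(C[...,0]-tabc[0])<85)&(abs(C[...,1]-tabc[1])<95)&~off
    T=C[tm]; A=np.c_[T[:,:2]-tabc,np.ones(len(T))]; w=np.linalg.lstsq(A,T[:,2],rcond=None)[0]; print("plane",w, "med",np.median(T[:,2]))
    r=manip.pinpoint(n,"table_center")
    for x in r:
        u,v=x["at"]
        # intersect ray with z=105
        p1=px2w(n,u,v,500.);p2=px2w(n,u,v,1500.); t=(107-p1[2])/(p2[2]-p1[2]); print("pin",round(x["p"],2),np.round(p1+t*(p2-p1),1))
print(manip.get_ft_force(),manip.get_clock())
E
```

```text
top table [ 524.5 -162.6] [223.1 271.3] 3.38
gray pct table [124. 183. 193. 197.]
plate [ 530.6 -161.8] [ 529.5 -161.2] [120.2  55.3] 3.32 z 111.0
plane [-9.36744975e-04  6.55181556e-04  1.06536708e+02] med 106.56896547985366
pin 0.59 [ 530.1 -159.5  107. ]
scene table [ 524.9 -161.5] [225.7 276.5] 3.45
gray pct table [107. 154. 177. 180.]
plate [ 524.9 -161.5] [ 525.3 -157.8] [149.4  90. ] 0.05 z 108.1
plane [-9.10745137e-04 -1.06409212e-03  1.06970193e+02] med 106.96216754092075
pin 0.97 [ 549.  -148.2  107. ]
[-0.61369918 -0.04962923  0.19149287] 1.3
```

```bash
python3 - <<'E'
from h import *
n="scene";D=np.load("pics/scene0.npz");im=D["im"];d=D["d"];C=cloud(n,d)
g=cv2.cvtColor(im,cv2.COLOR_RGB2GRAY).astype(float)
yaw=np.radians(3.4);x=C[...,0]-529;y=C[...,1]+161; lx=x*np.cos(yaw)+y*np.sin(yaw); ly=-x*np.sin(yaw)+y*np.cos(yaw)
for th in(140,150,160):
    pm=(abs(C[...,2]-108)<10)&(abs(lx)<70)&(abs(ly)<50)&(g<th)
    nl,lab,st,ce=cv2.connectedComponentsWithStats(pm.astype(np.uint8)); k=1+np.argmax(st[1:,4]); Q=C[lab==k]
    c,s,a=cv2.minAreaRect(Q[:,:2].astype(np.float32)); print(th,np.round(c,1),np.round(s,1),round(a,1),np.median(Q[:,2]))
cv2.imwrite("pics/sc1.png",cv2.resize(im[110:220,140:280,::-1],(770,605)[:2],interpolation=cv2.INTER_CUBIC)[:600])
E
```

```text
140 [ 532.5 -152.4] [ 46.7 118.1] 83.0 110.84917480892443
150 [ 532.8 -164. ] [117.   56.1] 4.1 112.04518367448054
160 [ 532.8 -162.8] [116.9  58.3] 4.2 112.00630778595826
```

View pics/sc1.png

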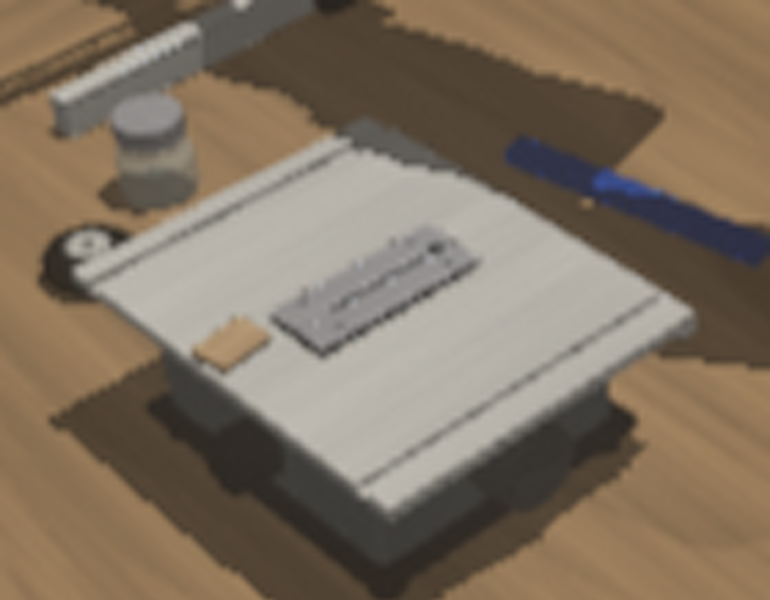

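```bash
cat >> h.py <<'E'
YAW=np.radians(3.4); CEN=np.array([531.7,-162.8])
SX=np.array([np.cos(YAW),np.sin(YAW)]); SY=np.array([-np.sin(YAW),np.cos(YAW)])
def down(jx):
    x=np.array([jx[0],jx[1],0.]);x/=np.linalg.norm(x);z=np.array([0,0,-1.]);return np.stack([x,np.cross(z,x),z],1)
def fz(k=3): return np.mean([manip.get_ft_force()[2] for _ in range(k)])
E
python3 - <<'E'
from h import *
a=np.radians(0.85); j=np.array([-np.sin(a),np.cos(a)])
for s in(1,-1):
    q=manip.ik([567.3,184,80],down(s*j)); print("g",s,np.round(q,1) if q is not None else None)
    q=manip.ik([531.7,-162.8,160],down(s*SX)); print("p",s,np.round(q,1) if q is not None else None)
t=manip.get_clock();print([np.round(manip.get_ft_force(),2).tolist() for _ in range(4)],manip.get_clock()-t)
E
```

```text
g 1 [ 17.8  26.7 103.3  -0.   50.1 -73. ]
p 1 [-17.2  17.6 105.1  -0.   57.3 -20.6]
g -1 [ 17.8  26.7 103.3  -0.   50.1 107. ]
p -1 [-17.2  17.6 105.1  -0.   57.3 159.4]
[[-0.61, -0.05, 0.19], [-0.61, -0.05, 0.19], [-0.61, -0.05, 0.19], [-0.61, -0.05, 0.19]] 0.0
```

```bash
python3 - <<'E'
from h import *
a=np.radians(0.85); j=np.array([-np.sin(a),np.cos(a)])
R=down(j)
manip.move_ptp([567.3,184,90],R); manip.grip(50)
print(manip.get_clock(),fz())
manip.move_l([567.3,184,3],feed=120); print(manip.get_position(),manip.get_ft_force())
manip.grip(10,30); print(manip.get_gripper_width(),manip.get_clock())
manip.move_l([567.3,184,60],feed=120); print(manip.get_gripper_width(),manip.get_ft_force(),manip.get_wrist_torque())
im,d=manip.get_image("scene"); cv2.imwrite("pics/g1.png",cv2.resize(im[150:330,180:400,::-1],(733,600),interpolation=cv2.INTER_CUBIC))
np.savez("pics/g1.npz",im=im,d=d);print(manip.get_clock())
E
```

```text
5.0833 0.38038687960994694
[567.77561066 184.15245528   3.50754042] [ 1.0125246   0.15805285 -0.5310298 ]
19.35578849677547 6.5167
19.20676394955498 [-0.27734555 -0.00888826 -4.0888104 ] [ 0.0349762  -0.12218153 -0.03219617]
7.1917
```

View pics/g1.png

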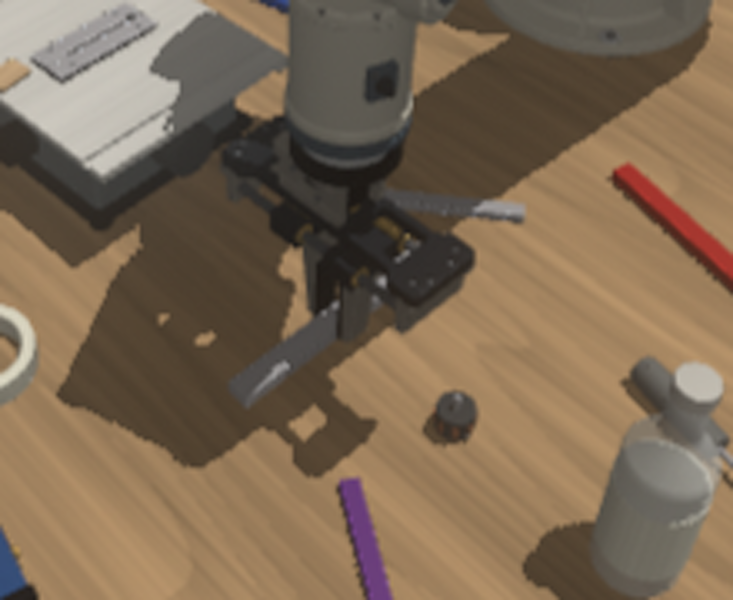

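```bash
python3 - <<'E'
from h import *
manip.move_l([567.3,184,180],feed=250)
R=down(SX)
manip.move_ptp([*CEN,150],R); manip.pause(.2)
print(manip.get_clock(),manip.get_position())
im,d=manip.get_image("top"); np.savez("pics/p1.npz",im=im,d=d); cv2.imwrite("pics/p1.png",cv2.resize(im[130:240,220:380,::-1],(800,550),interpolation=cv2.INTER_CUBIC))
manip.move_l([*CEN,121],feed=120); manip.pause(.1); b=fz(); print("b",b)
z=121
while z>108:
    z-=0.5; manip.move_l([*CEN,z],feed=20); f=fz()
    if f-b>2: break
print(z,manip.get_position(),f-b,manip.get_wrist_torque(),manip.get_clock())
E
```

```text
9.3417 [ 532.08168158 -161.93854688  150.00137286]
b -4.364712312951835
114.0 [ 531.75252363 -162.81423364  114.30208172] 5.664640863528237 [0.0295579  0.23538817 0.00821343] 13.3833
```

View pics/p1.png

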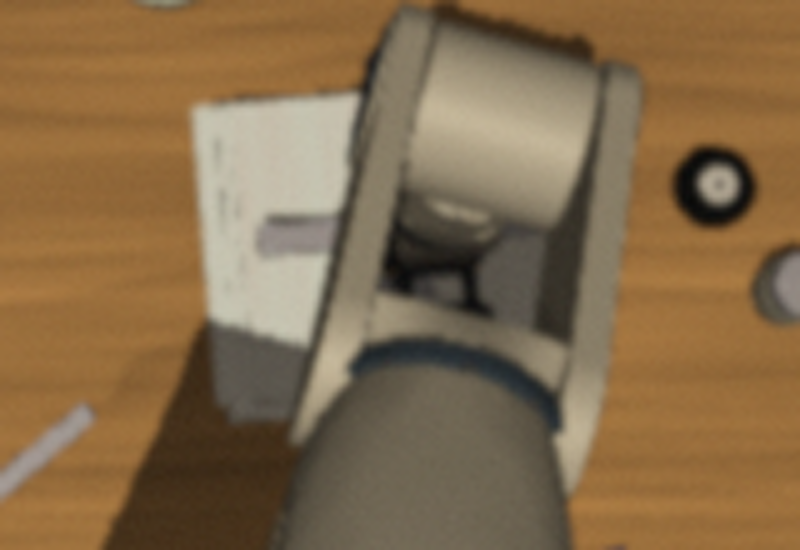

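The view shows the bar's left end at about (262,237) in the crop, over the table and clear of the left groove. Contact came at TCP z=114. Releasing now, then checking the lie.

```bash
python3 - <<'E'
from h import *
manip.grip(36); manip.pause(.1); print(manip.get_gripper_width(),manip.get_ft_force())
manip.move_l([*CEN,150],feed=150)
q=np.array(manip.get_joint_pos()); manip.move_ptp([*(CEN-SX*150+SY*85),230],down(SX)); manip.grip(0)
for n in("top","scene"):
    im,d=manip.get_image(n); np.savez(f"pics/r_{n}.npz",im=im,d=d)
    c=im[130:230,230:370] if n=="top" else im[110:220,130:290]
    cv2.imwrite(f"pics/r_{n}.png",cv2.resize(c[...,::-1],(780,540),interpolation=cv2.INTER_CUBIC))
    C=cloud(n,d)
    for r in manip.regions_of(n,"straightedge"):
        P=C[r["pixels"]&(d>0)]
        if abs(np.median(P[:,1])+160)<60 and np.median(P[:,2])>90:
            Q=P[P[:,2]>112]; c,s,a=cv2.minAreaRect(Q[:,:2].astype(np.float32)); print(n,round(r["p"],2),np.round(c,1),np.round(s,1),round(a,1),np.round(np.median(Q[:,2]),1))
            dl=(Q[:,:2]-CEN)@SY; print([round(float(np.median(Q[(dl>lo)&(dl<lo+40),2])),1) for lo in(-100,-60,-20,20,60) if ((dl>lo)&(dl<lo+40)).sum()>3])
print(manip.get_clock())
E
```

```text
36.16948812709483 [-0.56962041 -0.30741248  0.11769483]
top 0.89 [ 530.1 -161.8] [ 21.  198.9] 3.5 123.8
[123.6, 123.5, 123.8, 123.7, 124.1]
scene 0.83 [ 526.6 -160.6] [ 36.  199.4] 4.4 123.7
[123.9, 123.7, 123.7, 123.9, 123.6]
15.9417
```

View pics/r_top.png

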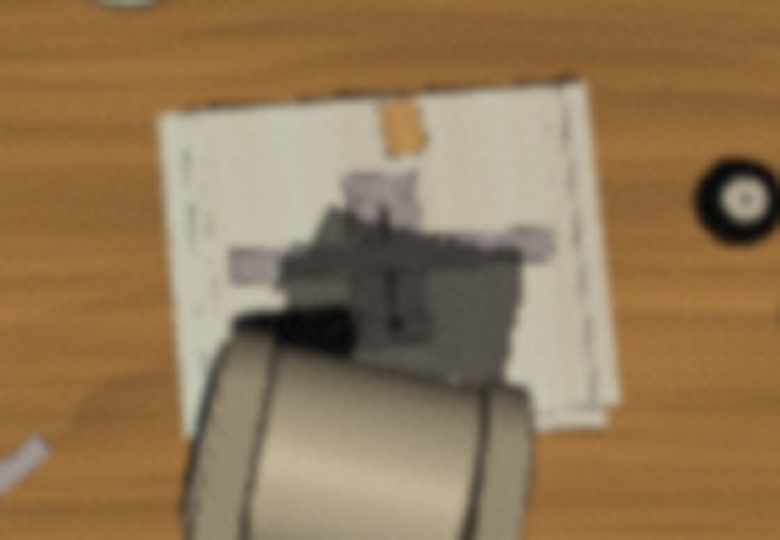

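View pics/r_scene.png

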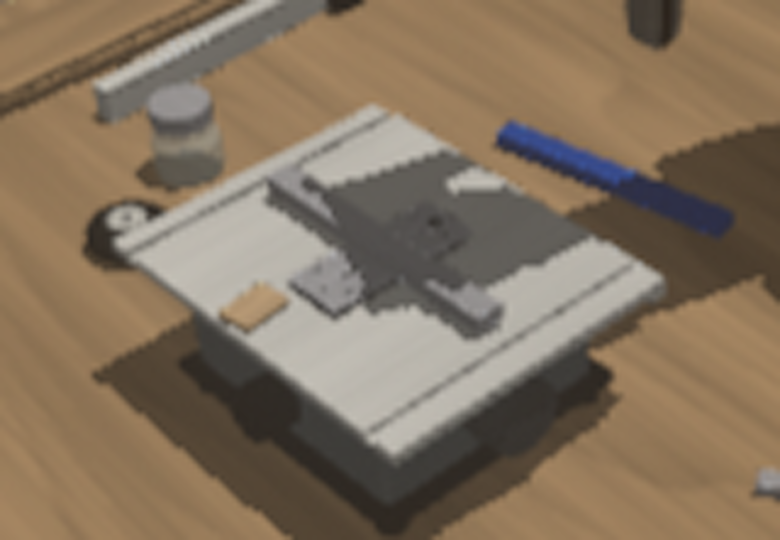

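```bash
cat >> h.py <<'E'
def press(s,z0,target,step=0.4,zmin=110,feed=20,fmax=None,verbose=True,back=True):
    """s: offset along saw y from bar middle; steps down until force>=target; returns log"""
    p=CEN+SY*s; manip.move_l([*p,z0],feed=80); manip.pause(.1); b=fz(); z=z0; log=[]
    while z>zmin:
        prev=log[-1][1] if log else 0
        z-=step if prev<0.6*target else step/2
        manip.move_l([*p,z],feed=feed); f=manip.get_ft_force()[2]-b; log.append((round(z,2),round(f,2),round(float(manip.get_position()[2]),2)))
        if f>=target: 
            manip.pause(.1); log.append(("hold",round(manip.get_ft_force()[2]-b,2),round(float(manip.get_position()[2]),2)))
            if log[-1][1]>=target*0.9: break
    if verbose: print(log,manip.get_clock())
    return log
E
python3 - <<'E'
from h import *
manip.move_ptp([*(CEN+SY*85),140],down(SX))
press(85,125,5.5)
im,d=manip.get_image("scene"); np.savez("pics/k.npz",im=im,d=d); cv2.imwrite("pics/k.png",cv2.resize(im[110:220,130:290,::-1],(780,540),interpolation=cv2.INTER_CUBIC))
C=cloud("scene",d); 
manip.move_l([*(CEN+SY*85),128],feed=60); print(manip.get_clock())
E
```

```text
[(124.6, np.float64(0.15), 124.86), (124.2, np.float64(1.36), 124.17), (123.8, np.float64(1.13), 123.74), (123.4, np.float64(2.11), 123.37), (123.0, np.float64(1.84), 123.08), (122.6, np.float64(2.91), 122.63), (122.2, np.float64(2.44), 122.19), (121.8, np.float64(2.67), 121.77), (121.4, np.float64(2.71), 121.39), (121.0, np.float64(3.1), 120.98), (120.6, np.float64(2.74), 120.57), (120.2, np.float64(1.71), 120.17), (119.8, np.float64(2.58), 119.77), (119.4, np.float64(3.58), 119.37), (119.2, np.float64(2.92), 119.25), (118.8, np.float64(8.19), 119.12), ('hold', np.float64(5.9), 119.12)] 21.2083
21.5583
```

View pics/k.png

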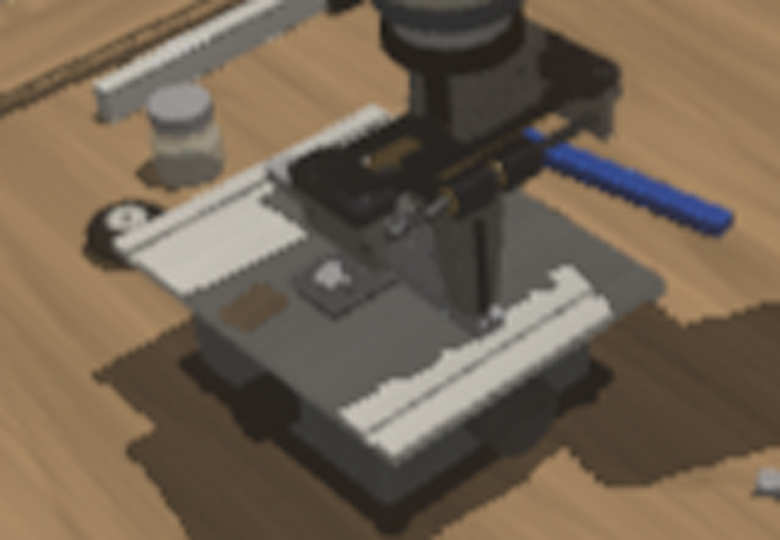

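Rock felt: about 5 mm of travel at 1–3 N, then a hard stop (8 N, settling to 6 N). Next is the firm press at the middle.

```bash
python3 - <<'E'
from h import *
manip.move_l([*CEN,128],feed=120); manip.pause(.1); b=fz(); manip.move_l([*CEN,124],feed=50)
z=124; log=[]; t0=manip.get_clock()
while z>114 and manip.get_clock()<t0+12:
    f=manip.get_ft_force()[2]-b
    if f>19:
        manip.pause(.25); f=manip.get_ft_force()[2]-b
        log.append(("h",round(float(f),1),round(float(manip.get_position()[2]),2)))
        if f>18: break
    z-=0.3 if f<12 else 0.2
    manip.move_l([*CEN,z],feed=12)
    log.append((round(z,2),round(float(manip.get_ft_force()[2]-b),1),round(float(manip.get_position()[2]),2)))
print(*log); print(manip.get_clock())
E
```

```text
(123.7, 0.2, 123.71) (123.4, 0.2, 123.44) (123.1, 3.3, 123.27) (122.8, 5.6, 123.06) (122.5, 6.2, 122.74) (122.2, 5.1, 122.46) (121.9, 6.1, 122.14) (121.6, 6.4, 121.85) (121.3, 6.0, 121.54) (121.0, 6.4, 121.25) (120.7, 5.7, 120.95) (120.4, 6.7, 120.66) (120.1, 5.5, 120.36) (119.8, 5.2, 120.03) (119.5, 5.1, 119.74) (119.2, 5.0, 119.43) (118.9, 6.5, 119.15) (118.6, 6.1, 118.84) (118.3, 6.1, 118.53) (118.0, 6.9, 118.24) (117.7, 5.7, 117.96) (117.4, 5.8, 117.68) (117.1, 9.5, 117.69) (116.8, 12.5, 117.66) (116.6, 14.3, 117.64) (116.4, 16.7, 117.65) (116.2, 19.1, 117.62) ('h', 18.1, 117.63)
29.7667
```

Landed: the height stays at 117.65 while the force climbs to 18 N, after 5.4 mm of plate travel. Now the left and right proof presses.

```bash
python3 - <<'E'
from h import *
manip.move_l([*CEN,124],feed=60)
for s in(85,-85):
    manip.move_l([*(CEN+SY*s),124],feed=120)
    press(s,119,6,step=.4); manip.pause(.3); print("held",manip.get_ft_force()[2],manip.get_position()[2])
    manip.move_l([*(CEN+SY*s),124],feed=60)
manip.move_l([*(CEN-SY*85),180],feed=200)
q=np.array(manip.get_joint_pos()); q[0]-=45; manip.move_j(q)
for n in("top","scene"):
    im,d=manip.get_image(n); np.savez(f"pics/e_{n}.npz",im=im,d=d)
    c=im[130:230,230:370] if n=="top" else im[110:220,130:290]
    cv2.imwrite(f"pics/e_{n}.png",cv2.resize(c[...,::-1],(780,540),interpolation=cv2.INTER_CUBIC))
    C=cloud(n,d)
    for r in manip.regions_of(n,"straightedge"):
        P=C[r["pixels"]&(d>0)]
        if abs(np.median(P[:,1])+160)<60 and np.median(P[:,2])>90:
            Q=P[P[:,2]>111]; c,s,a=cv2.minAreaRect(Q[:,:2].astype(np.float32)); print(n,round(r["p"],2),np.round(c,1),np.round(s,1),round(a,1),np.round(np.median(Q[:,2]),1))
            dl=(Q[:,:2]-CEN)@SY; print([round(float(np.median(Q[(dl>lo)&(dl<lo+40),2])),1) for lo in(-100,-60,-20,20,60) if ((dl>lo)&(dl<lo+40)).sum()>3])
print(manip.get_clock())
E
```

```text
[(118.6, np.float64(0.11), 118.62), (118.2, np.float64(0.04), 118.21), (117.8, np.float64(-1.05), 117.78), (117.4, np.float64(4.47), 117.69), (117.2, np.float64(7.4), 117.67), ('hold', np.float64(6.8), 117.67)] 32.6083
held 7.008964645559137 117.69500054484247
[(118.6, np.float64(0.08), 118.63), (118.2, np.float64(0.57), 118.21), (117.8, np.float64(0.06), 117.78), (117.4, np.float64(5.4), 117.7), (117.2, np.float64(7.23), 117.67), ('hold', np.float64(7.75), 117.71)] 36.4417
held 7.234500481992493 117.68692084141055
top 0.81 [ 529.5 -163.3] [ 20.2 194.9] 3.4 118.6
[118.7, 118.4, 118.8, 118.9, 118.5]
scene 0.55 [ 532.2 -162.3] [ 22.6 201.4] 3.6 118.5
[118.4, 118.9, 118.6, 118.4, 118.3]
39.3
```

View pics/e_top.png

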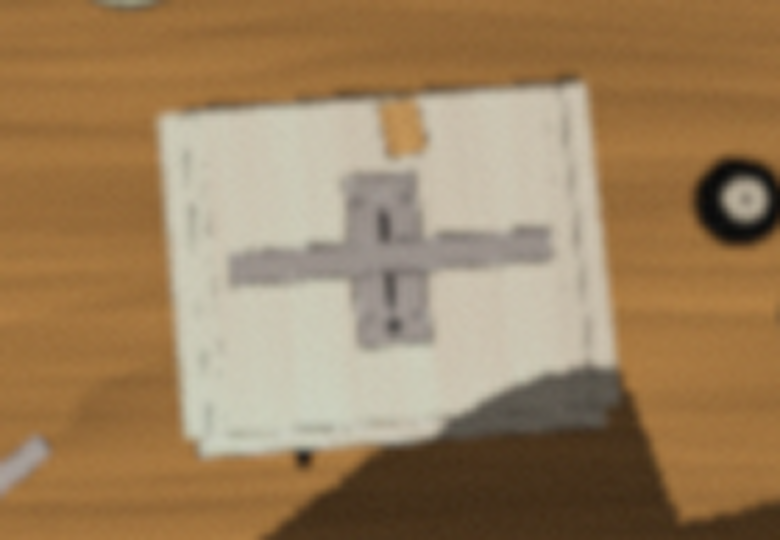

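View pics/e_scene.png

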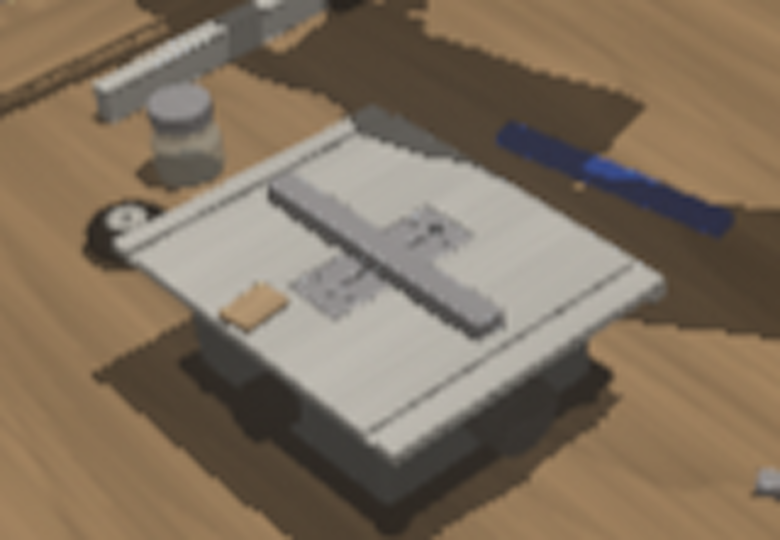

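The final pictures show the bar across the plate with its ends at (232,270) and (548,243) in the top crop, inside both grooves. The plate is flush and the offcut has not moved.

```bash
python3 -c "
from cell import manip
manip.sign_off(); print(manip.get_clock())"
```

```text
the job is handed in; nothing more can be done
the job is handed in; nothing more can be done
```

The throat plate is flush, the straightedge no longer rocks, and it is lying across the saw table with the robot clear of it. I handed the job in at about 39 s on the robot's clock.

- **Laying it down:** I picked the larger grey bar next to the motor and laid it along the saw's y over the middle of the plate. After I let go it rested level.
- **Rock before pressing:** A light press on the left end dropped it about 5 mm at 1–3 N. It then stopped hard on the table, with an 8 N peak settling to 6 N.
- **Pressing the plate down:** I pressed on the middle of the bar and it went down about 5.4 mm at around 6 N. It landed at a tool height of 117.65 mm and stayed there while I raised the force to about 19 N.
- **Rock after pressing:** Light presses on the left end and then the right end, about 7 N each (7.75 N at most), both stopped at 117.7 mm, the same height as the middle.
- **Last pictures:** The bar is level and centred, with its ends inside the grooves. The plate looks flush, and the offcut has not moved. I did not check the other bystanders one by one.

One check disagreed: a network fix of the table centre from the scene camera was about 20 mm off. I used the plate outline from both cameras instead, and they agreed to about 2 mm.

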